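# Slide the ledge board out to the gauge post and hold it for fixing

### The arm

A 6-joint arm with a two-finger parallel gripper is mounted at the origin on the work surface. World frame = base frame: x ahead of the robot, y to its left, z up, the work surface at z = 0. Lengths are in mm, angles in rad, forces in N, time in s.
With the tool pointing down it reaches from about 350 to 925 mm from the base axis. Payload 6.4 kg.
Tool frame: the origin (TCP) lies at the centre of the arm's flange, where the gripper is bolted on; the fingertips stand 199 mm ahead of it and the grasp point (between the pads) lies 180 mm ahead of it; z points along the fingers, x is the direction in which the jaws open and shut, and the axes are right-handed (so a half turn about z gives the same grasp; the last joint's range is limited). The gripper opens to 94 mm and grips with 3 to 60 N. Pads are 16 mm wide; open, the fingers measure 119 mm over their backs; the gripper's body (75 mm by 177 mm) begins 78 mm behind the grasp point.
Start: joints at [1.173, 0.245, 1.558, -0, 1.339, -0.174], TCP at [144.255, 633.803, 404.655] pointing down, gripper open.
Joint ranges: [-3.13, 3.13], [-1.02, 2.26], [0.13, 2.54], [-0.95, 4.09], [0.21, 2.88], [-2.74, 2.74]. Speed limits (rad/s): [2.57, 2.57, 3.14, 3.14, 3.14, 3.14].

### API

Orientations are given as [roll, pitch, yaw] about the fixed x, y, z axes, in that order (R = Rz(yaw) Ry(pitch) Rx(roll)).
In Python, from bench import robot, planner, status, grab_frame gives the robot as it stands. The module is installed in compiled form; this text tells all that it offers. Calls block until the motion is done:
- robot.movep(position, orientation): joint-space move of the TCP to a pose.
- robot.move_straight(position, frame=None, max_speed=150, contact_N=None): straight line of the TCP; frame=None keeps the orientation; max_speed is the mean speed in mm/s. With contact_N (N) it stops when the force on the tool has changed by that much, and returns True; else False.
- robot.move_j(angles): joint-space move.
- robot.gripper_to(opening): finger opening in mm; the grip force is fixed at half the most; returns when the fingers have stopped.
- robot.pause(seconds).
- planner.inverse_kinematics(position, orientation): joint angles nearest the present ones, or None.
- status.get_state(): the state.
- grab_frame(name): name is "scene" or "top"; returns a dict with "color" (384x512x3 uint8, red, green, blue), "range_z" (384x512 float32, mm along the optical axis (not along the pixel's ray), 0 where there is no reading), "camera_matrix" (3x3 intrinsics, pixels), "T" (4x4, takes a point from camera to world coordinates). Camera axes: x right, y down, z forward; pixel columns grow to the right and rows downward; lengths in mm; the calibration is good to about 2 mm. A picture is of the moment at which its call begins.
A pose or a line that the arm cannot do raises robot.MotionError and nothing moves.
- robot.finish_job(): hands the job in, once; it reports no verdict.
The state is a dict: "time_s": time; "joint_pos": joint angles; "qd": joint speeds; "joint_torque": joint torques, N m; "eef_pos": TCP position; "orientation": TCP orientation; "ft_force": force on the tool from outside, world axes, zero at the start; "torque": the same for the moment, N m; "width": finger opening in mm.
Only numpy, scipy, OpenCV 4.12 (cv2) and the standard library are available. Lean on these libraries where they do the work, as an engineer would, in place of code of your own. Each camera call takes 0.05 s, during which the arm holds its last target. There are 200 camera calls.

### The job

I want to screw the small wooden ledge board onto the plywood block. Pick the board up from the shelf, lay it flat on the block, centred and balanced at its middle, lengthwise in line with the block's sides so that one end points out past the side of the steel gauge post, and let go; then take it near the end away from the post and slide it straight along the block until its other end is level with the post. It will tip if left there, so finish while still holding that inner end, keeping the board level and resting on the block; do not bump the post or disturb the other things.

Things in the scene. Friction and masses are not known exactly. Their poses are not given: they have to be found in the camera images.
- board: loose plain wooden board, 280 long x 50 wide x 20 mm thick, 0.15 to 0.28 kg, evenly heavy, lying flat on the shelf at the start. Origin: centre of its underside; x along its length, y across its width, z up. Both ends are alike, so either may be the outer one.
- block: fixed plywood block, a plain upright box 80 mm wide (its x) x 100 mm long (its y) x 70 mm high; flat top 70 mm above the shelf. Origin: centre of its underside. Outward is its +y, the direction towards the gauge post; the board is to lie with its length along this y, centred in the block's x.
- gauge: fixed steel gauge post: upright rod 10 mm thick, 95 mm high, on a round foot 44 x 6 mm. Origin: foot underside, under the rod; axes parallel to the block's. It stands 55 mm to -x (robot side) and 210 to 240 mm to +y of the block's centre. The board's outer end is to be level in y with the rod's centre, passing 25 mm beside it; its middle is then 20 to 50 mm past the block's edge, so it tips unless held.
- organizer: bystander: gray plastic organizer box with two latches, 210 x 140 x 51 mm, loose, lying on the shelf at the robot's left. Origin: centre of its underside.
- brush: bystander: stainless steel lint brush, about 200 mm long, 45 mm wide, 20 mm high, loose, at the robot's right. Origin: on the underside, near its middle.
- bowl: bystander: green ceramic catchall bowl, 120 mm across, 45 mm high, loose, far right. Origin: centre of its underside.
- jar: bystander: amber glass jar with a twist cap, 72 mm across, 100 mm high, loose, far left. Origin: centre of its underside.
Not all that is in view belongs to the job. What is shaped like the block but pink or red is not meant.

How it is judged (in metres and radians):
On the way, in this order (a step that is already met when the one before it is completed fails the run):
1. the board lies balanced on the block, let go: middle within 25 mm of the block's middle along it (z of board in the frame of block between 0.065 and 0.075 m and x of board in the frame of block between -0.015 and 0.015 m and angle between the x axis of board and the y axis of block, either way round below 0.1 rad and y of board in the frame of block between -0.025 and 0.025 m and angle between board's own z axis and vertical below 0.05 rad and contact force between board and the fingers below 0.1 N and contact force between board and block above 0.3 N and linear speed of board below 0.02 m/s), for 0.2 s.
2. the board is part of the way out (30 to 65 mm), still resting on the block, moved by the fingers (y of board in the frame of block between 0.03 and 0.065 m and z of board in the frame of block between 0.062 and 0.078 m and contact force between board and the fingers above 0.5 N and contact force between board and block above 0.1 N), for 0.05 s.
At the end, for the whole second after the job is handed in: Outer end of the board level with the post within 8 mm; board on the block (contact over 0.3 N, height within 5 mm), level within 3.4 deg, in line within 5.7 deg, centred within 15 mm, at rest; fingers press it over 1 N, grasp point at least 40 mm inward of its middle; post not touched (z of board in the frame of block between 0.065 and 0.075 m and x of board in the frame of block between -0.015 and 0.015 m and angle between the x axis of board and the y axis of block, either way round below 0.1 rad and contact force between board and the fingers above 1 N and contact force between board and block above 0.3 N and y of the grasp point in the frame of gauge below -0.18 m and y of board in the frame of gauge between -0.148 and -0.132 m and angle between board's own z axis and vertical below 0.06 rad and linear speed of board below 0.02 m/s and contact force between board and gauge below 0.1 N); the arm keeps its last pose, push and grip.
It fails at once if the gauge post is bumped (over 1 N) by the board or the robot (contact force between gauge and board above 1 N or contact force between gauge and the arm above 1 N or contact force between gauge and the fingers above 1 N).
It fails at once if the board tips or falls (over 35 degrees) (angle between board's own z axis and vertical above 0.6 rad).
It fails at once if a bystander is moved more than 20 mm (distance of any of organizer, brush, bowl, jar from where it was at the start of the episode above 0.02 m).
It also fails if it takes over 61 s, if anything falls off the work surface, if the arm or the gripper's body presses on something with over 40 N, if the wrist force passes 120 N, or if a joint passes its speed limit or range.

## Working session

There is one attempt and no reset: what is moved stays moved. The work goes in short steps, each a Python script; the robot and the scene stay as the last script left them, time stands still between calls to the robot, and variables do not carry over. Pictures are saved under pics/ and viewed, about 8 in all and at most 12, crops included, and the job is handed in when it is done.

```bash
mkdir -p pics
python3 - <<'E'
from bench import robot,planner,status,grab_frame
import cv2,numpy as np
s=status.get_state();print({k:np.round(v,3) for k,v in s.items()})
for n in("scene","top"):
    f=grab_frame(n);cv2.imwrite(f"pics/{n}0.png",cv2.cvtColor(f["color"],cv2.COLOR_RGB2BGR));np.savez(f"pics/{n}0.npz",**f)
    print(n,f["camera_matrix"].round(1).tolist(),f["T"].round(3).tolist(),(f["range_z"]>0).mean())
E
```

```text
{'time_s': np.float64(0.0), 'joint_pos': array([ 1.173,  0.246,  1.559, -0.   ,  1.339, -0.174]), 'qd': array([-0.001,  0.   ,  0.001, -0.   ,  0.   , -0.001]), 'joint_torque': array([-1.0000e-03, -4.1582e+01, -3.1460e+01,  6.8000e-02,  3.3000e-02,
       -0.0000e+00]), 'eef_pos': array([144.163, 633.579, 403.593]), 'orientation': array([-3.141e+00,  2.000e-03,  1.347e+00]), 'ft_force': array([ 0.463,  0.082, -0.131]), 'torque': array([ 0.005, -0.021,  0.007]), 'width': np.float64(93.814)}
scene [[350.2, 0.0, 252.8], [0.0, 350.2, 190.4], [0.0, 0.0, 1.0]] [[-0.844, 0.317, -0.432, 960.603], [0.536, 0.5, -0.68, 655.376], [0.0, -0.806, -0.592, 630.389], [0.0, 0.0, 0.0, 1.0]] 0.9961344401041666
top [[477.8, 0.0, 248.0], [0.0, 477.8, 190.7], [0.0, 0.0, 1.0]] [[0.012, -0.993, 0.121, 361.516], [-1.0, -0.009, 0.023, -7.88], [-0.021, -0.121, -0.992, 1305.098], [0.0, 0.0, 0.0, 1.0]] 0.9959716796875
```

View pics/scene0.png

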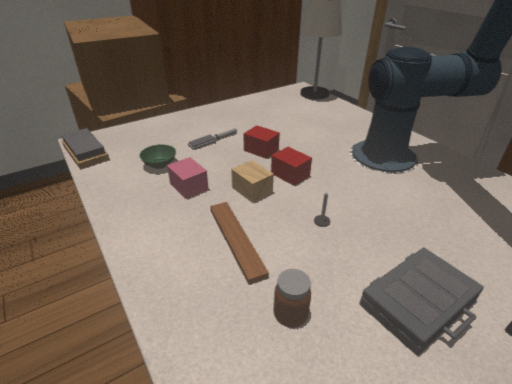

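View pics/top0.png

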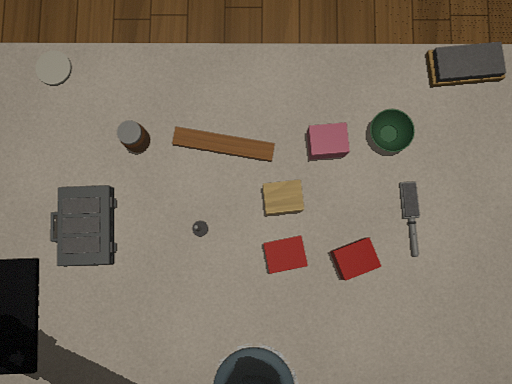

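Top view: board at (224,144) and tan plywood block at (283,197). The gauge post is at (200,229). Block lookalikes are red (286,254), red (356,258) and pink (328,141), and I rule those out by colour. Board lookalikes would be the lint brush at (410,215) and the books at (467,63). I choose the tan block and the brown board.

```bash
cat > h.py <<'E'
import cv2,numpy as np
def cloud(f):
    K,T,z=f["camera_matrix"],f["T"],f["range_z"].astype(float)
    v,u=np.mgrid[:z.shape[0],:z.shape[1]]
    p=np.stack([(u-K[0,2])/K[0,0]*z,(v-K[1,2])/K[1,1]*z,z],-1)
    return p@T[:3,:3].T+T[:3,3]
def rect(f,m,zt,minn=30):
    "min-area rectangle (world mm) of mask m, rays cast on plane z=zt"
    K,T=f["camera_matrix"],f["T"]
    m=cv2.morphologyEx(m.astype(np.uint8),cv2.MORPH_OPEN,np.ones((3,3)))
    c=max(cv2.findContours(m,0,1)[0],key=cv2.contourArea)[:,0].astype(float)
    d=np.c_[(c-K[:2,2])/K[[0,1],[0,1]],np.ones(len(c))]@T[:3,:3].T
    w=T[:3,3]+d*((zt-T[2,3])/d[:,2])[:,None]
    return w,cv2.minAreaRect(w[:,:2].astype(np.float32))
E
python3 - <<'E'
from h import *
for n in("top","scene"):
    f=dict(np.load(f"pics/{n}0.npz"));p=cloud(f);hsv=cv2.cvtColor(f["color"],cv2.COLOR_RGB2HSV)
    H,S,V=[hsv[...,i].astype(int) for i in range(3)];z=p[...,2]
    roi={"top":dict(board=(160,285,115,170),block=(255,310,172,222),gauge=(185,215,215,245)),"scene":dict(board=(200,275,195,285),block=(228,278,158,202),gauge=(310,335,188,230))}[n]
    for k,(a,b,c,d) in roi.items():
        R=np.zeros(z.shape,bool);R[c:d,a:b]=1
        if k!="gauge":
            zt={"board":20,"block":70}[k]; m=R&(abs(z-zt)<(8 if k=="board" else 6))
            if k=="board": m&=S>80
            w,r=rect(f,m,zt); q=p[m]
            print(n,k,r,"medz",np.median(q[:,2]).round(1),"mean",q.mean(0).round(1),m.sum(),"hsv",np.median(hsv[m],0))
        else:
            for lo,hi in((3,12),(15,80),(85,105)):
                q=p[R&(z>lo)&(z<hi)]; print(n,k,lo,len(q),q.mean(0).round(1) if len(q) else'',((q.max(0)+q.min(0))/2).round(1) if len(q) else'',np.ptp(q,axis=0).round(1) if len(q) else '')
    T=f["T"]
a=cv2.imread("pics/top0.png")[110:270,160:320];cv2.imwrite("pics/crop0.png",cv2.resize(a,None,fx=3.7,fy=3.7,interpolation=cv2.INTER_CUBIC))
E
```

```text
top board ((648.4906005859375, 92.667236328125), (277.4429016113281, 51.04896926879883), 80.7552490234375) medz 20.1 mean [648.4  92.   20.1] 1829 hsv [ 14. 150. 118.]
top block ((498.4430847167969, -69.58545684814453), (80.42154693603516, 99.8857650756836), 6.92153787612915) medz 70.2 mean [498.4 -69.6  70.2] 1173 hsv [ 20. 110. 150.]
top gauge 3 276 [414.3 150.5   5.7] [412.1 152.5   7.5] [79.2 80.5  8.9]
top gauge 15 11 [415.2 149.2  44.7] [415.8 149.6  45.3] [ 8.5  3.2 55.7]
top gauge 85 13 [416.2 152.3  94.9] [415.9 151.8  93.6] [7.9 7.2 9.8]
scene board ((655.3489990234375, 95.03402709960938), (283.4798889160156, 51.2421875), 80.72195434570312) medz 20.0 mean [655.3 108.7  19.8] 1672 hsv [ 12. 120. 134.]
scene block ((505.40802001953125, -68.17593383789062), (84.59693145751953, 104.96963500976562), 7.29979944229126) medz 69.8 mean [504.7 -67.3  69.6] 580 hsv [ 17.  96. 180.]
scene gauge 3 137 [420.5 151.3   6. ] [372.8 111.6   7.1] [140.  122.9   8. ]
scene gauge 15 75 [422.5 153.3  48. ] [421.6 152.   47.1] [ 8.7 10.9 64.1]
scene gauge 85 20 [421.5 153.   91.7] [421.1 151.7  90.7] [ 8.6  9.3 10.3]
```

View pics/crop0.png

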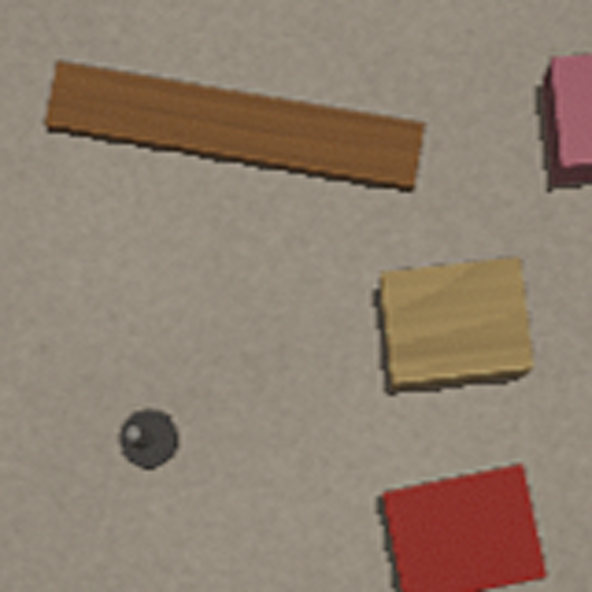

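The crop confirms the choice: brown board, tan block, gauge post with round foot. The sizes match (277x51 and 80x100). The post comes out at (-55, 229) in the block frame from both cameras. The two cameras differ by about 7 mm in x, so I'll use the mean and settle that bias at the grasp.

```bash
cat >> h.py <<'E'
def measure(tag,zb,grab,cams=("top","scene")):
    "board rectangle with its top face at height zb, in each camera"
    for n in cams:
        f=grab(n);cv2.imwrite(f"pics/{n}_{tag}.png",cv2.cvtColor(f["color"],cv2.COLOR_RGB2BGR));p=cloud(f)
        hsv=cv2.cvtColor(f["color"],cv2.COLOR_RGB2HSV).astype(int)
        m=(abs(p[...,2]-zb)<9)&(hsv[...,0]<=18)&(hsv[...,0]>=8)&(hsv[...,1]>90)&(p[...,0]>430)&(p[...,0]<720)&(abs(p[...,1])<280)
        if tag!="x":
            try: w,r=rect(f,m,zb);print(n,"board",np.round(r[0],1),np.round(r[1],1),round(r[2],2),"z",np.median(p[m][:,2]).round(1),m.sum())
            except Exception as e: print(n,e)
def st(status):
    s=status.get_state();print("t",round(float(s["time_s"]),2),"tcp",np.round(s["eef_pos"],1),"rpy",np.round(s["orientation"],3),"F",np.round(s["ft_force"],1),"M",np.round(s["torque"],2),"w",round(float(s["width"]),1))
E
python3 - <<'E'
from bench import robot,planner,status,grab_frame
from h import *
yaw=np.radians(80.75-90);o=[np.pi,0,yaw]
robot.movep([652,93.5,400],o);st(status)
robot.move_straight([652,93.5,240],max_speed=150);st(status)
hit=robot.move_straight([652,93.5,203.5],max_speed=60,contact_N=8);print(hit);st(status)
robot.gripper_to(40);st(status)
measure("grip",20,grab_frame)
E
```

```text
t 2.73 tcp [651.8  94.4 400. ] rpy [-3.141  0.    -0.16 ] F [ 0.1 -0.3  0.1] M [-0.08  0.01  0.  ] w 93.9
t 3.94 tcp [652.5  93.5 241.3] rpy [-3.141e+00 -2.000e-03 -1.610e-01] F [ 0.3 -0.   0.7] M [-0.06  0.12  0.03] w 93.6
False
t 4.7 tcp [652.1  93.5 203.6] rpy [-3.142 -0.    -0.161] F [ 0.4 -0.7 -0.8] M [-0.06  0.08  0.03] w 94.1
t 5.45 tcp [652.   93.5 203.5] rpy [-3.142  0.    -0.162] F [-0.5 -0.6  0.5] M [-0.09  0.11 -0.01] w 49.8
top board [633.4   5. ] [99.6 50.8] 80.76 z 20.1 764
scene board [669.2 181.3] [102.3  50.8] 79.99 z 19.9 937
```

Gripped at width 49.8. Against the tool line, the top camera reads -4.2 mm and the scene camera +2.9 mm in x. Corrected, both put the block at x = 502.5. Next: lift, carry and set down.

Run:
```python
from bench import robot,planner,status,grab_frame
from h import *
robot.move_straight([652,93.5,375],max_speed=120);st(status)
if status.get_state()["width"]>45:
    x,y=502.5,-69.2
    robot.movep([x,y,375],[np.pi,0,np.radians(7.05)]);robot.pause(.2);st(status)
    robot.move_straight([x,y,285],max_speed=100);robot.pause(.3);st(status)
    hit=robot.move_straight([x,y,271.5],max_speed=20,contact_N=4);print(hit);st(status)
    measure("down",90,grab_frame)
```

```text
t 7.13 tcp [651.8  93.5 373.8] rpy [ 3.141e+00  2.000e-03 -1.610e-01] F [ 0.1  0.7 -2.1] M [-0.1   0.09  0.01] w 49.8
t 8.22 tcp [503.2 -68.6 375.1] rpy [-3.142 -0.     0.124] F [-1.   0.4 -2.7] M [-0.06  0.08 -0.03] w 50.0
t 9.57 tcp [502.6 -69.2 285.4] rpy [ 3.141e+00 -1.000e-03  1.230e-01] F [ 0.1 -0.1 -1.9] M [-0.08  0.06  0.01] w 49.5
True
t 10.13 tcp [502.4 -69.2 273.4] rpy [-3.141e+00  1.000e-03  1.230e-01] F [ 0.4 -0.7  3.5] M [-0.04  0.18  0.02] w 49.8
top board [486.7  39.1] [49.7 60.1] 6.93 z 90.3 754
scene board [502.5 -13. ] [ 58.2 181.2] 7.67 z 89.7 847
```

The board touched down at the expected height, and its outer end is within 1 mm of the centred position in the top camera. Releasing, backing off and checking.

Run:
```python
from bench import robot,planner,status,grab_frame
from h import *
robot.gripper_to(72);st(status)
robot.move_straight([502.5,-69.2,330],max_speed=80);robot.pause(.4);st(status)
robot.movep([420,-260,400],[np.pi,0,np.radians(7.05)]);st(status)
measure("placed",90,grab_frame)
```

```text
t 10.79 tcp [501.8 -68.9 272.4] rpy [-3.14e+00  3.00e-03  1.23e-01] F [0.5 0.7 0.9] M [-0.07  0.05  0.06] w 72.2
t 12.06 tcp [502.5 -69.2 329.8] rpy [-3.14e+00  3.00e-03  1.23e-01] F [-0.7  0.8 -0.1] M [-0.08  0.11  0.02] w 72.0
t 12.94 tcp [ 420.1 -259.4  399.4] rpy [-3.14   0.     0.123] F [-0.7 -0.  -0.3] M [-0.08  0.03  0.02] w 72.1
top board [500.4 -69.5] [ 50.5 279.1] 6.94 z 90.3 2113
scene board [509.2 -65.1] [ 58.7 284.9] 7.11 z 89.8 1065
```

View pics/scene_placed.png

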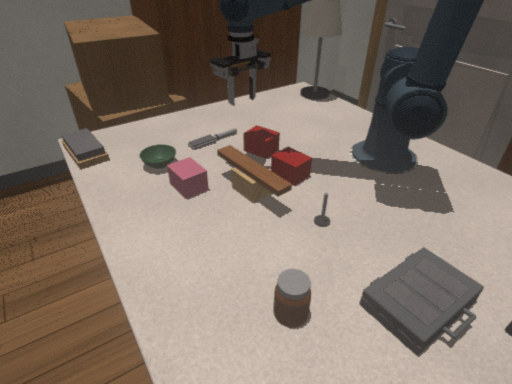

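The scene view shows the board at about (252,168) lying level and balanced on the block, with bystanders unmoved. The top camera puts board minus block at (2, 0) mm. Next I regrasp 110 mm inward of the middle and slide halfway.

Run:
```python
from bench import robot,planner,status,grab_frame
from h import *
a=np.radians(7.05);d=np.array([-np.sin(a),np.cos(a),0]);c=np.array([502.5,-69.2,0]);o=[np.pi,0,a]
P=lambda s,z:list(c+d*s+[0,0,z])
robot.movep(P(-110,360),o)
robot.move_straight(P(-110,300),max_speed=100);robot.pause(.2);st(status)
print(robot.move_straight(P(-110,274.5),max_speed=40,contact_N=5));robot.pause(.3);st(status)
robot.gripper_to(40);robot.pause(.2);st(status)
robot.move_straight(P(-110,273.7),max_speed=10);robot.pause(.2);st(status)
robot.move_straight(P(-65,273.7),max_speed=30);robot.pause(.3);st(status)
measure("half",90,grab_frame)
```

```text
t 14.58 tcp [ 516.2 -178.5  300.8] rpy [ 3.141e+00 -1.000e-03  1.230e-01] F [-0.  -0.1 -0.2] M [-0.06  0.01 -0.07] w 71.6
False
t 15.67 tcp [ 516.  -178.4  274.7] rpy [ 3.141 -0.     0.123] F [-0.3 -0.3  0.1] M [-0.04  0.03 -0.05] w 72.4
t 16.34 tcp [ 516.  -178.4  274.5] rpy [3.142 0.    0.123] F [0.7 0.3 0.7] M [-0.08  0.07  0.02] w 49.8
t 16.79 tcp [ 516.1 -178.4  274. ] rpy [ 3.141 -0.     0.123] F [-2.1 -0.   4.2] M [0.12 0.51 0.14] w 49.6
t 18.74 tcp [ 510.9 -133.8  274.5] rpy [ 3.14e+00 -2.00e-03  1.24e-01] F [ 0.1 -3.1  6.1] M [-0.78  0.12  0.09] w 49.9
top board [489.6  20.6] [ 50.  183.2] 7.43 z 90.3 1310
scene board [504.4 -19. ] [ 58.3 278.1] 7.81 z 89.8 1057
```

View pics/scene_half.png

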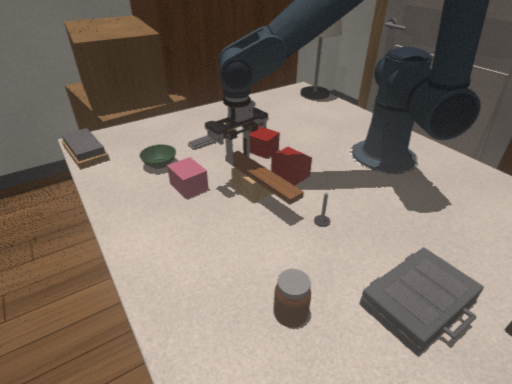

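At half way the board is level on the block, held by the fingers at about (238,150). The force is about 6 N upward, so it is pressed onto the block. Its outer end is 42 to 43 mm out. Continuing to the post.

```bash
cat > fin.py <<'E'
from bench import robot,planner,status,grab_frame
from h import *
import sys
s,tag=float(sys.argv[1]),sys.argv[2]
a=np.radians(7.05);d=np.array([-np.sin(a),np.cos(a)]);c=np.array([502.5,-69.2])
robot.move_straight(list(c+d*s)+[273.7],max_speed=25);robot.pause(.5);st(status)
for n,g,b in(("top",(416,152),(498.4,-69.6)),("scene",(421.8,152.3),(505.4,-68.2))):
    f=grab_frame(n);cv2.imwrite(f"pics/{n}_{tag}.png",cv2.cvtColor(f["color"],cv2.COLOR_RGB2BGR));p=cloud(f)
    hsv=cv2.cvtColor(f["color"],cv2.COLOR_RGB2HSV).astype(int)
    m=(abs(p[...,2]-90)<7)&(hsv[...,0]<=18)&(hsv[...,0]>=6)&(hsv[...,1]>80)&(p[...,0]>430)&(p[...,0]<560)&(abs(p[...,1])<280)
    w,r=rect(f,m,90);q=w[:,:2]@np.c_[[np.cos(a),np.sin(a)],d]
    gg=np.array(g)@d;bb=np.array(b)@np.array([np.cos(a),np.sin(a)])
    e=np.percentile(q[:,1],[1,99]);far=q[q[:,1]>e[1]-40]
    near=q[(q[:,1]<e[1]-45)&(q[:,1]>e[1]-90)];lat=lambda k:(k[:,0].max()+k[:,0].min())/2-bb
    print(n,"end-gauge y",round(q[:,1].max()-gg,1),"lateral vs block far/near",round(lat(far),1),round(lat(near),1),"angle",round(r[2],2),"z far",p[m&(p@np.r_[d,0]>e[1]-40)][:,2].mean().round(1),"z all",p[m][:,2].mean().round(1))
E
python3 fin.py -20.7 end
```

```text
t 21.27 tcp [505.5 -89.9 274.5] rpy [ 3.14e+00 -2.00e-03  1.24e-01] F [ 0.3 -4.1  5.9] M [-0.85  0.2   0.09] w 49.5
top end-gauge y -3.3 lateral vs block far/near 2.1 2.3 angle 7.3 z far 90.5 z all 90.4
scene end-gauge y 3.0 lateral vs block far/near 2.9 3.0 angle 6.73 z far 89.3 z all 89.6
```

View pics/top_end.png

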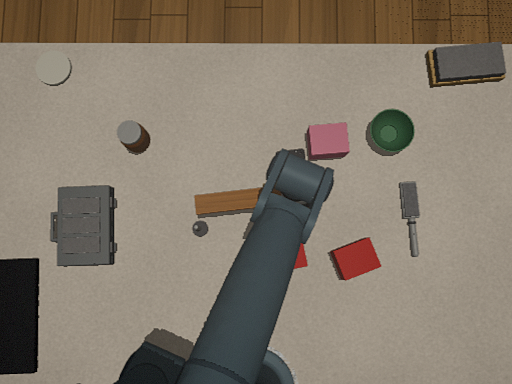

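The top view shows the board's outer end at (195,206) beside the post at (200,229), with everything else in place. The end-to-post error reads -3.3 mm (top) and +3.0 mm (scene), both inside ±8 mm. The board is level, centred within 3 mm and pressed on the block, so I'm handing in.

```bash
python3 -c "
from bench import robot,status
from h import *
st(status);robot.finish_job();st(status)"
```

```text
t 21.37 tcp [505.5 -89.8 274.5] rpy [ 3.14e+00 -2.00e-03  1.24e-01] F [-0.6 -3.   6.2] M [-0.83  0.16  0.13] w 49.5
the job is handed in; nothing more can be done
the job is handed in; nothing more can be done
```

The job is handed in at 21.4 s on the robot's clock, with the gripper still holding the board's inner end. The system reports no verdict.

I picked the board up at its middle, laid it on the plywood block and let go. The check after release put it within about 2 mm of the block's centre. I then gripped it 110 mm inward of its middle and slid it about 89 mm along the block to the post.

**Last checks:**
- **Outer end against the post:** the top camera reads -3.3 mm and the scene camera +3.0 mm. They disagree by 6 mm, but both are inside the ±8 mm allowed. The scene view overstates the board's length by a few mm, so the true error is probably -3 to +1 mm.
- **Position on the block:** the board is 2 to 3 mm off centre and in line within 0.5°. Its top is at about 90 mm, level along its length.
- **Contact:** about 6 N at the wrist holds the board down on the block, with the fingers closed on it at 49.5 mm.
- **Surroundings:** the post and the other things looked unmoved in the last picture. I judged this by eye and did not measure it.

The two cameras also disagreed by about 7 mm in x at the start. I settled that against the gripper's own position when it first closed on the board.

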